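Find the soft setting block with the pin gauge

TASK

One of the three aluminium setting blocks has a rubber plug that has gone soft. Take the pin gauge from its wooden stand and press its pin squarely into the middle of the plugs, gently, until its foot sits flat on the collar, then hold it there for a second with a push of about 12 N (never over 25 N), until the reading tells you which block is soft. Stand the gauge back upright on its stand and put the soft block flat in the red tray, leaving the firm blocks and everything else where they are.

Things in the scene. Friction and masses are not known exactly. Their poses are not given: they have to be found in the camera images.
- gauge_grip (a point): middle of the gauge's upright round black grip, 27 mm across, from 24 mm below this point to 22 mm above; x towards the dial, z up. The gauge is a loose steel tool 110 mm tall, about 0.25 kg; its foot, 40 mm across, has its flat underside 84 mm below this point. The dial, 42 mm across, sits 50 mm below it and stands out 23 mm from the axis
- gauge_foot (a point): centre of the flat underside of the gauge's foot, on the gauge's axis; z up the gauge. The brass pin, 6 mm across, stands out 12 mm below it when free
- pin (a joint): how far the sprung pin is pushed up into the gauge, m: 0 free, 0.012 flush with the foot, about 0.7 N per mm. The dial's needle shows it, turning clockwise from the red to the green end. With the foot flat on a collar it reads 0.0057 to 0.0101 on a firm plug, 0.0024 to 0.0043 on the soft one (needle in the red); the rest of the push goes through the foot
- stand_top (a point): centre of the top face of the gauge's stand, a fixed dark wooden ring 68 mm across and 18 mm high with a hole 26 mm wide and 15 mm deep for the pin; the gauge's foot rests on it
- tray: red scrap tray, fixed, open on top, 170 mm square outside, walls 4 mm thick and 30 mm high, floor 4 mm; origin at the centre of its underside, x and y along its sides
- block_a_mid (a point): centre of a setting block: pale aluminium, 50 (its x) x 60 (its y) x 32 mm high, about 0.4 kg, loose. In its top, level with it, a springy green rubber plug 25 mm across, 9 mm travel, inside a rigid steel collar 42 mm across that stands 0.5 to 5.5 mm above the top, differently on each block. All three look alike; which plug is soft changes each time and only pressing tells
- block_b_mid (a point): centre of a setting block: pale aluminium, 50 (its x) x 60 (its y) x 32 mm high, about 0.4 kg, loose. In its top, level with it, a springy green rubber plug 25 mm across, 9 mm travel, inside a rigid steel collar 42 mm across that stands 0.5 to 5.5 mm above the top, differently on each block. All three look alike; which plug is soft changes each time and only pressing tells
- block_c_mid (a point): centre of a setting block: pale aluminium, 50 (its x) x 60 (its y) x 32 mm high, about 0.4 kg, loose. In its top, level with it, a springy green rubber plug 25 mm across, 9 mm travel, inside a rigid steel collar 42 mm across that stands 0.5 to 5.5 mm above the top, differently on each block. All three look alike; which plug is soft changes each time and only pressing tells
- glue: bystander: amber jar, 60 mm across, 85 mm tall; origin under its centre
- spool: bystander: red-brown thread spool, 44 mm across, 50 mm tall; origin under its centre
- hammer: bystander: hammer lying on the bench, about 250 mm long
- awl: bystander: driver-like awl lying on the bench, about 200 mm long
- rule: bystander: yellow rule, 18 x 240 x 6 mm, lying at the back of the bench
- tin: bystander: round brass tin, 56 mm across, 50 mm tall; origin under its centre
Things that resemble listed ones, but are neither listed nor needed, are in the scene too. What is shaped like the part that bears block_a_mid but purple or turquoise is not meant.

How it is judged:
By the outcome, as a careful person would: the job done as asked, in the order asked, and still so for the second after the job is handed in, with the robot touching nothing.
It also fails if it takes over 72 s, if anything falls off the work surface, if the arm or the gripper's body presses on something with over 40 N, if the wrist force passes 120 N, or if a joint passes its speed limit or range.

ROBOT

A 7-joint arm with a two-finger parallel gripper is mounted at the origin on the work surface. World frame = base frame: x ahead of the robot, y to its left, z up, the work surface at z = 0. Lengths are in m, angles in rad, forces in N, time in s.
With the tool pointing down it reaches from about 0.35 to 0.9 m from the base axis. Payload 19.9 kg.
Tool frame: the origin (TCP) lies at the very end of the fingers, on their centre line; the grasp point (between the pads) lies 19 mm behind it (bot.tcp_to_grasp is the z of the grasp point in the tool frame, in m); z points along the fingers, y is the line along which they close (so a half turn about z gives the same grasp; the last joint's range is limited). The gripper opens to 85 mm and grips with 20 to 120 N. Pads are 22 mm wide; open, the fingers measure 114 mm over their backs; the gripper's body (76 mm by 85 mm) begins 54 mm behind the grasp point. The pads swing forward as they close: fully open they stand 13 mm farther back than shut.
Start: joints at [-1.345, 0.417, -0.01, 1.614, 0.005, 1.111, -0.053], TCP at [0.165, 0.603, 0.231] pointing down, gripper open.
Joint ranges: [-2.81, 2.81], [-0.39, 2.02], [-1.27, 1.25], [0.06, 2.57], [-1.19, 4.33], [0.19, 2], [-2.82, 2.82]. Speed limits (rad/s): [1.89, 1.89, 2.39, 2.39, 3.01, 3.01, 3.01].

INTERFACE

Orientations are given as a unit quaternion [w, x, y, z].
In Python, from plant import bot, hand, imaging, job, models, readout gives the robot as it stands. The module is installed in compiled form; this text tells all that it offers. Calls block until the motion is done:
- bot.move_pose(position, orientation): joint-space move of the TCP to a pose.
- bot.move_linear(position, ori=None, velocity=0.15): straight line of the TCP; ori=None keeps the orientation; velocity is the mean speed in m/s.
- bot.move_joints(angles): joint-space move.
- hand.grip(opening, squeeze=None): opening from 0.0 (shut) to 1.0 (fully open); squeeze is the grip in N (None keeps the last); returns when the fingers have stopped.
- bot.pause(seconds).
- bot.inverse_kinematics(position, orientation): joint angles nearest the present ones, or None.
- imaging.get_image(name): name is "side" or "top" or "wrist"; returns the picture (420x560x3 uint8, red, green, blue); there is no depth.
- imaging.calibration(name): a dict with "mtx" (3x3 intrinsics, pixels), "camera_from_world" (4x4, takes a point from world to camera coordinates); the wrist camera has in their place "tool_from_camera" (4x4, takes a point from camera to tool coordinates, whose origin is the TCP and whose axes are the flange's). Camera axes: x right, y down, z forward; pixel columns grow to the right and rows downward; lengths in m; the calibration is good to about 2 mm. A picture is of the moment at which its call begins: read the wrist's pose just before it. calibration takes no time and is no camera call.
A pose or a line that the arm cannot do raises bot.Unreachable and nothing moves.
- job.finish_job(): hands the job in; it is judged then, once.
Trained networks look in the newest picture that a camera, given by its name, has taken for a name from the list of things; names that differ only in an ending like _2 or _b are one class to them, and where a whole thing is asked for, a point or a joint stands for the part that bears it (a point fixed in the world has none). Each returns a list of dicts, best first, with "score" (0 to 1); they miss things now and then, are a little off and sometimes report something else, mostly with a low value. They report only what shows in the picture. A call takes as long as a camera call. They do not tell look-alikes from the thing itself.
- models.silhouettes(label, camera): "pixels" (420x560 bool, what is visible of it) and "rect" ([left, top, right, bottom] in pixels, round what is visible of it).
- models.mark_of(label, camera): "position" ([row, column] in pixels: a listed point, or the origin of a listed thing).
Readings, each from a call of its own:
- readout.get_time_s(): time.
- readout.get_joints(): joint angles.
- readout.get_qd(): joint speeds.
- readout.get_effort(): joint torques, N m.
- readout.get_tcp_pos(): TCP position.
- readout.get_eef_rot(): TCP orientation.
- readout.get_contact_force(): force on the tool from outside, world axes, zero at the start.
- readout.get_moment(): the same for the moment, N m.
- readout.get_grip_width(): opening from 0.0 (shut) to 1.0 (fully open).
- readout.get_grip_force(): force on a finger pad.
Only numpy, scipy, OpenCV 4.12 (cv2) and the standard library are available. Lean on these libraries where they do the work, as an engineer would, in place of code of your own. Each camera call takes 0.05 s, during which the arm holds its last target. There are 200 camera calls.

## Working session

There is one attempt and no reset: what is moved stays moved. The work goes in short steps, each a Python script; the robot and the scene stay as the last script left them, time stands still between calls to the robot, and variables do not carry over. Pictures are saved under pics/ and viewed, at most 10 in all, crops included, and the job is handed in when it is done.

```bash
mkdir -p pics
cat > h.py <<'E'
import numpy as np, cv2
from plant import bot, hand, imaging, job, models, readout
def save(n,f,crop=None,s=1):
    im=imaging.get_image(n)
    o=im if crop is None else im[crop[1]:crop[3],crop[0]:crop[2]]
    cv2.imwrite('pics/'+f,cv2.resize(o[:,:,::-1],None,fx=s,fy=s,interpolation=cv2.INTER_CUBIC)); return im
def ray(n,row,col,tcp=None,R=None):
    c=imaging.calibration(n); d=np.linalg.inv(c["mtx"])@[col,row,1.]
    if n=="wrist":
        T=np.eye(4);T[:3,:3]=R;T[:3,3]=tcp; M=T@np.array(c["tool_from_camera"])
    else: M=np.linalg.inv(np.array(c["camera_from_world"]))
    return M[:3,3],M[:3,:3]@d
def atz(n,row,col,z,**k):
    o,d=ray(n,row,col,**k); return o+d*(z-o[2])/d[2]
def proj(n,p):
    c=imaging.calibration(n);q=np.array(c["camera_from_world"])@np.r_[p,1];q=c["mtx"]@q[:3];return q[:2]/q[2]
def tri(a,b):
    (o1,d1),(o2,d2)=a,b
    A=np.c_[d1,-d2];s=np.linalg.lstsq(A,o2-o1,rcond=None)[0]
    p,q=o1+s[0]*d1,o2+s[1]*d2; return (p+q)/2,np.linalg.norm(p-q)
E
python3 - <<'E'
from h import *
a=save("top","top.png");b=save("side","side.png")
cv2.imwrite('pics/both.png',cv2.resize(np.vstack([a,b])[:,:,::-1],None,fx=.7,fy=.7))
for cam in("top","side"):
  print(cam,np.round(ray(cam,210,280)[0],2))
  for l in["gauge_grip","gauge_foot","stand_top","tray","block_a_mid","tin","spool","glue","hammer","awl"]:
    print(l,[(round(r["score"],2),np.round(r["position"]).tolist()) for r in models.mark_of(l,cam)][:6])
print(readout.get_time_s(),readout.get_eef_rot())
print(imaging.calibration("wrist"))
E
```

```text
top [ 0.4  -0.01  1.21]
gauge_grip [(0.8, [250.0, 118.0])]
gauge_foot [(0.93, [252.0, 130.0])]
stand_top [(0.82, [252.0, 130.0]), (0.56, [124.0, 170.0]), (0.36, [215.0, 327.0])]
tray [(0.72, [236.0, 405.0])]
block_a_mid [(0.93, [215.0, 328.0]), (0.89, [187.0, 288.0]), (0.89, [259.0, 325.0]), (0.8, [299.0, 353.0])]
tin [(0.9, [146.0, 252.0])]
spool [(0.89, [155.0, 306.0])]
glue [(0.73, [160.0, 199.0]), (0.34, [249.0, 118.0])]
hammer [(0.68, [146.0, 368.0]), (0.4, [252.0, 131.0])]
awl [(0.78, [158.0, 141.0]), (0.5, [252.0, 118.0])]
side [ 0.32 -0.51  0.76]
gauge_grip [(0.75, [131.0, 189.0])]
gauge_foot [(0.86, [153.0, 197.0]), (0.31, [280.0, 305.0])]
stand_top [(0.71, [155.0, 196.0])]
tray [(0.96, [377.0, 332.0])]
block_a_mid [(0.9, [341.0, 225.0]), (0.85, [237.0, 311.0]), (0.75, [298.0, 257.0]), (0.71, [280.0, 306.0]), (0.59, [153.0, 196.0]), (0.53, [168.0, 296.0])]
tin [(0.79, [198.0, 331.0])]
spool [(0.66, [237.0, 352.0]), (0.47, [231.0, 264.0])]
glue [(0.85, [170.0, 299.0]), (0.45, [376.0, 332.0])]
hammer [(0.93, [294.0, 401.0])]
awl [(0.66, [141.0, 269.0])]
1.1 [ 1.86267193e-05  1.32984665e-01  9.91118095e-01 -1.05070659e-05]
{'mtx': array([[346.63769149,   0.        , 283.78736326],
       [  0.        , 346.63769149, 206.68137011],
       [  0.        ,   0.        ,   1.        ]]), 'tool_from_camera': array([[ 1.75305341e-04, -9.46179467e-01, -3.23642372e-01,
         8.20451766e-02],
       [ 9.99999826e-01, -1.62989646e-05,  5.89314234e-04,
         5.49690645e-04],
       [-5.62872064e-04, -3.23642419e-01,  9.46179300e-01,
        -1.42790669e-01],
       [ 0.00000000e+00,  0.00000000e+00,  0.00000000e+00,
         1.00000000e+00]])}
```

View pics/top.png

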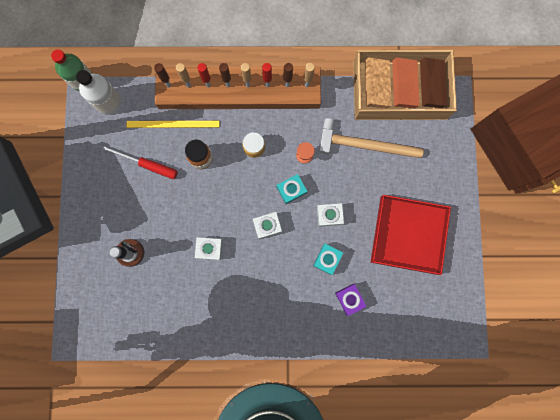

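View pics/side.png

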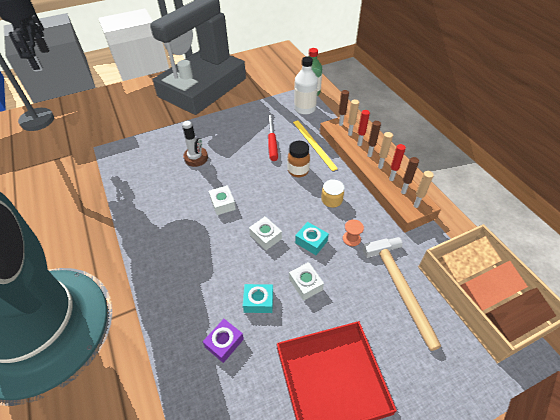

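The white blocks are in top view at (207,248), (266,225) and (330,214). The turquoise blocks at (291,188) and (328,259) and the purple one at (351,299) are look-alikes. The gauge stands at (128,252), and the tray is at (411,235).

Run:
```python
from h import *
t=cv2.imread('pics/top.png');s=cv2.imread('pics/side.png')
A=cv2.resize(s[105:180,160:240],None,fx=5,fy=5,interpolation=cv2.INTER_CUBIC)
B=cv2.resize(t[215:290,90:170],None,fx=5,fy=5,interpolation=cv2.INTER_CUBIC)
cv2.imwrite('pics/crop.png',np.hstack([A,B]))
P=lambda a,b:tri(ray("top",*a),ray("side",*b))
for n,a,b in[("grip",(250,118),(131,189)),("foot",(252,130),(153,197)),("b1",(248,207),(198,221)),("b2",(225,266),(232,265)),("b3",(214,330),(280,306)),("tray",(236,405),(377,332))]:
    p,e=P(a,b);print(n,p.round(4),round(e,4))
for n,r,c,z in[("foot",252,130,.018),("grip",250,118,.102),("b1",248,207,.032),("b2",225,266,.032),("b3",214,330,.032),("tray",236,405,0),("t1",188,291,.032),("t2",259,328,.032)]: print(n,atz("top",r,c,z)[:2].round(4))
for n,r,c,z in[("foot",153,197,.018),("grip",131,189,.102),("tray",377,332,0),("dial",147,198,.052)]: print("side",n,atz("side",r,c,z)[:2].round(4))
# white blocks, top-view orientation
hsv=cv2.cvtColor(t,cv2.COLOR_BGR2HSV)
for l in ["block_a_mid"]:
    imaging.get_image("top")
    for r in models.silhouettes(l,"top"):
        m=r["pixels"].astype(np.uint8);c=cv2.findContours(m,0,1)[0];c=max(c,key=cv2.contourArea)
        print(round(r["score"],2),cv2.minAreaRect(c),hsv[m>0].mean(0).round())
    r=models.silhouettes("tray","top")[0];m=r["pixels"].astype(np.uint8);c=max(cv2.findContours(m,0,1)[0],key=cv2.contourArea);print(cv2.minAreaRect(c))
```

```text
grip [0.4483 0.3478 0.0987] 0.0017
foot [0.4505 0.3419 0.0235] 0.0064
b1 [0.4566 0.1546 0.0203] 0.0002
b2 [0.5137 0.0094 0.0168] 0.0013
b3 [ 0.54   -0.1496  0.0201] 0.0008
tray [ 0.4902 -0.3421 -0.005 ] 0.0088
foot [0.4476 0.3441]
grip [0.449  0.3466]
b1 [0.456 0.153]
b2 [0.5117 0.0093]
b3 [ 0.5382 -0.1481]
tray [ 0.4856 -0.3392]
t1 [ 0.6034 -0.0527]
t2 [ 0.4282 -0.1412]
side foot [0.4547 0.3476]
side grip [0.4467 0.3437]
side tray [ 0.4933 -0.3444]
side dial [0.4584 0.3307]
0.89 ((328.0, 259.0), (22.360679626464844, 26.832815170288086), 26.56505012512207) [102. 125. 180.]
0.87 ((291.2000427246094, 188.90000915527344), (20.57182502746582, 23.702320098876953), 63.43495178222656) [102. 128. 179.]
0.84 ((350.4000244140625, 299.29998779296875), (26.832815170288086, 21.913463592529297), 63.43495178222656) [127. 121. 174.]
0.68 ((330.1802062988281, 214.52284240722656), (21.302867889404297, 26.503902435302734), 85.91438293457031) [ 87.   9. 207.]
((410.8728332519531, 234.32656860351562), (72.37922668457031, 70.78262329101562), 8.746161460876465)
```

View pics/crop.png

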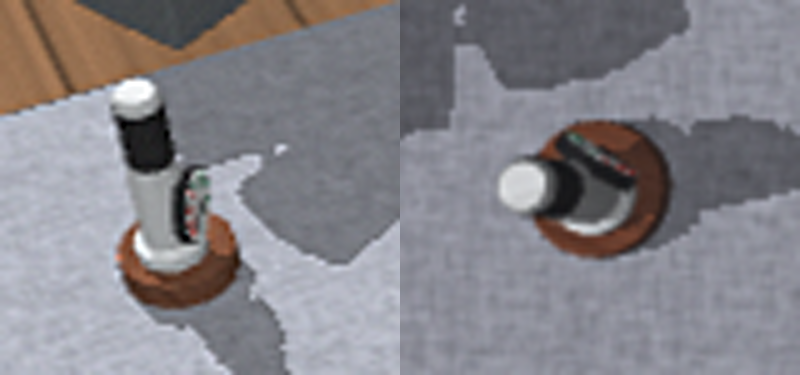

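Crop: the dial faces up and to the right in the top view, so its yaw is about -37°. The gauge stands upright near (0.448, 0.346). Next I move above it for a wrist look.

```bash
cat >> h.py <<'E'
from scipy.spatial.transform import Rotation as Ro
def q(th):
    t=np.radians(th);R=np.array([[np.cos(t),np.sin(t),0],[np.sin(t),-np.cos(t),0],[0,0,-1]])
    x=Ro.from_matrix(R).as_quat();return np.r_[x[3],x[:3]]
def wpose():
    o=readout.get_eef_rot();return dict(tcp=np.array(readout.get_tcp_pos()),R=Ro.from_quat([o[1],o[2],o[3],o[0]]).as_matrix())
E
python3 - <<'E'
from h import *
for th in(-40,-35,-30,-20,0):
    for z in (.2,.083):
        j=bot.inverse_kinematics([.4485,.3465,z],q(th));print(th,z,None if j is None else np.round(j,2))
for th in(-20,0,50):
  for b in[(.456,.153),(.512,.009),(.539,-.149)]:
    j=bot.inverse_kinematics([*b,.12],q(th));print(th,b,None if j is None else np.round(j,2))
th=-30
bot.move_pose([.4485,.3465,.20],q(th))
k=wpose();save("wrist","w1.png")
for l,z in[("gauge_grip",.102),("gauge_foot",.018),("stand_top",.018)]:
    for r in models.mark_of(l,"wrist")[:2]: print(l,r["score"],r["position"],atz("wrist",*r["position"],z,**k).round(4))
print(readout.get_time_s(),k["tcp"],readout.get_joints())
E
```

```text
-40 0.2 [-1.51  0.57  1.09  1.82 -0.56  1.1  -2.49]
-40 0.083 [-1.48  0.8   1.08  1.9  -0.86  0.99 -2.27]
-35 0.2 [-1.51  0.57  1.09  1.82 -0.56  1.1  -2.4 ]
-35 0.083 [-1.48  0.8   1.08  1.9  -0.86  0.99 -2.18]
-30 0.2 [-1.51  0.57  1.09  1.82 -0.56  1.1  -2.31]
-30 0.083 [-1.48  0.8   1.08  1.9  -0.86  0.99 -2.09]
-20 0.2 [-1.51  0.57  1.09  1.82 -0.56  1.1  -2.14]
-20 0.083 [-1.48  0.8   1.08  1.9  -0.86  0.99 -1.92]
0 0.2 [-1.21  0.4   0.64  1.81 -0.28  1.02 -2.04]
0 0.083 [-1.17  0.57  0.59  1.89 -0.43  0.81 -1.91]
-20 (0.456, 0.153) [-1.25  0.55  1.09  2.09 -0.64  0.89 -1.71]
-20 (0.512, 0.009) [-0.91  0.62  1.08  2.01 -0.69  0.93 -1.37]
-20 (0.539, -0.149) [-0.57  0.71  1.08  1.9  -0.75  1.01 -1.06]
0 (0.456, 0.153) [-0.97  0.38  0.69  2.08 -0.34  0.79 -1.64]
0 (0.512, 0.009) [-0.82  0.54  0.95  2.01 -0.57  0.88 -1.13]
0 (0.539, -0.149) [-0.54  0.68  1.04  1.9  -0.71  0.98 -0.75]
50 (0.456, 0.153) [-0.86  0.35  0.56  2.08 -0.27  0.78 -0.84]
50 (0.512, 0.009) [-0.66  0.45  0.72  2.01 -0.4   0.83 -0.42]
50 (0.539, -0.149) [-0.54  0.68  1.04  1.9  -0.71  0.98  0.12]
gauge_grip 0.58 [212.7, 287.9] [0.4451 0.3464 0.102 ]
3.475 [0.44822587 0.34691169 0.19986682] [-1.5052283   0.56901524  1.0849045   1.81844103 -0.56296411  1.10369119
 -2.31105463]
```

View pics/w1.png

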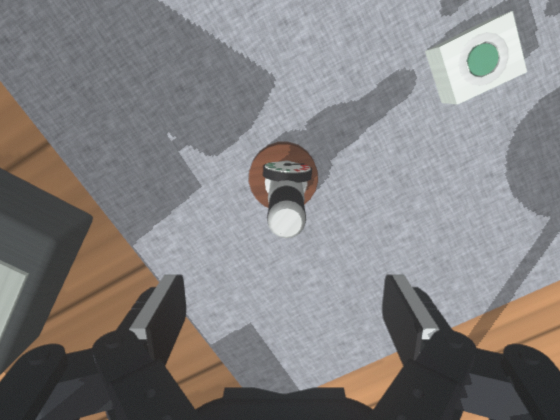

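The wrist view shows the dial facing the camera, close to square. The cap is at (287,219) and the stand ring is centred near (284,177). Next I compute the axis from these, grasp and lift.

Run:
```python
from h import *
k=wpose()
im=cv2.imread('pics/w1.png');hsv=cv2.cvtColor(im,cv2.COLOR_BGR2HSV)
print("cap",atz("wrist",219,287,.128,**k).round(4))
m=cv2.inRange(hsv,(0,70,20),(15,255,140));m[:,:230]=0;m[:,340:]=0;m[:130]=0;m[240:]=0
c=max(cv2.findContours(m,0,1)[0],key=cv2.contourArea);h=cv2.convexHull(c);print(cv2.boundingRect(h),cv2.fitEllipse(h))
e=cv2.fitEllipse(h)[0];print("ring@.012",atz("wrist",e[1],e[0],.012,**k).round(4))
xy=np.mean([atz("wrist",219,287,.128,**k)[:2],[.4485,.3465],atz("wrist",212.7,287.9,.102,**k)[:2]],axis=0);print(xy)
bot.move_linear([*xy,.083],q(-30),velocity=.12)
f0=np.array(readout.get_contact_force())
hand.grip(0.0,60)
print(readout.get_grip_width(),readout.get_grip_force(),f0.round(2),np.round(readout.get_contact_force(),2),wpose()["tcp"])
imaging.get_image("side");save("side","g1.png",(150,60,260,180),5)
print(readout.get_time_s())
```

```text
cap [0.45   0.3445 0.128 ]
(249, 143, 69, 64) ((282.94976806640625, 176.67922973632812), (67.8597183227539, 68.12525177001953), 112.75825500488281)
ring@.012 [0.4515 0.3471 0.012 ]
[0.44789181 0.34571392]
0.28968416015589704 58.527286648750305 [-0.15  0.06  0.46] [-2.22 -1.17  5.63] [0.44795535 0.34572471 0.08326801]
5.2833
```

Run:
```python
from h import *
p=wpose()["tcp"]
bot.move_linear([p[0],p[1],.16],velocity=.12)
bot.pause(.2)
print("F",np.round(readout.get_contact_force(),2),readout.get_grip_force())
w=save("wrist","w2.png");s=imaging.get_image("side")
A=w[0:420,130:430];B=cv2.resize(s[60:180,150:250],(350,420),interpolation=cv2.INTER_CUBIC)
cv2.imwrite('pics/lift.png',np.hstack([A,B])[:,:,::-1]);print(readout.get_time_s(),readout.get_tcp_pos())
```

```text
F [-0.19  0.43 -1.66] 58.93002390861511
6.375 [0.44794023 0.34548705 0.15964524]
```

View pics/lift.png

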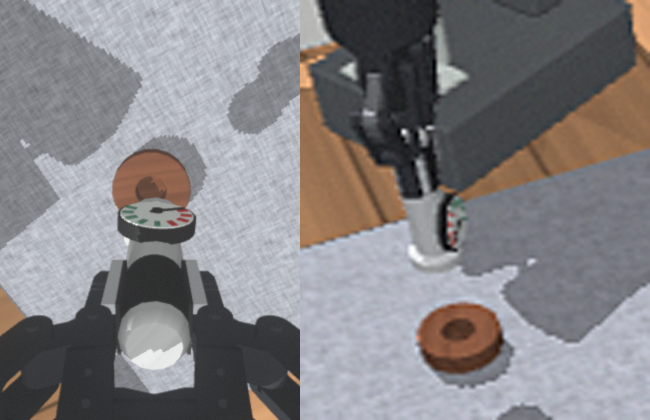

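The gauge is held upright, with the dial readable near (285,212) and the needle at the free red end. The stand's hole shows near (280,187). Next I measure the axis offset in the hand and press block 1.

```bash
cat >> h.py <<'E'
def tool(row,col,zt): # point in tool frame at tool z
    c=imaging.calibration("wrist");M=np.array(c["tool_from_camera"]);o=M[:3,3];d=M[:3,:3]@np.linalg.inv(c["mtx"])@[col,row,1.];return o+d*(zt-o[2])/d[2]
def look(guess,th,z=.16,back=.05,off=(0,0)):
    t=np.radians(th);g=np.array(guess)
    bot.move_pose([*(g-back*np.array([np.cos(t),np.sin(t)])),z],q(th))
    k=wpose();im=imaging.get_image("wrist");hsv=cv2.cvtColor(im,cv2.COLOR_RGB2HSV)
    m=cv2.inRange(hsv,(65,70,40),(90,255,255))
    n,_,st,ce=cv2.connectedComponentsWithStats(m)
    c=[(atz("wrist",ce[i][1],ce[i][0],.032,**k)[:2],st[i]) for i in range(1,n) if st[i][4]>150]
    c.sort(key=lambda a:np.linalg.norm(a[0]-g));print("look",[(a.round(4).tolist(),s.tolist()) for a,s in c[:3]])
    return c[0][0],im
def press(xy,th,axx,axy,fn,zf=.0653):
    t=np.radians(th);ex=np.array([np.cos(t),np.sin(t)]);ey=np.array([np.sin(t),-np.cos(t)])
    p=np.array(xy)-axx*ex-axy*ey
    bot.move_linear([*p,.16],q(th),velocity=.15)
    bot.move_linear([*p,.047+zf],velocity=.12);bot.pause(.15)
    F0=readout.get_contact_force()[2];log=[];z=.0445
    F=lambda:readout.get_contact_force()[2]-F0
    bot.move_linear([*p,z+zf],velocity=.04);f=F();ok=False;last=f
    while z>.026:
        if f>11: break
        last=f; z-=.0005 if f<8 and z>.0385 else .0003 if f<8.3 else .00015
        bot.move_linear([*p,z+zf],velocity=.02);f=F();log.append((round(z*1e3,2),round(f,1)))
    bot.pause(.5);im=imaging.get_image("wrist");f1=F()
    bot.pause(.7);print(log[-14:],"held",round(f1,1),round(F(),1),np.round(readout.get_contact_force(),1))
    o=cv2.resize(im[150:300,200:370,::-1],None,fx=3,fy=3,interpolation=cv2.INTER_CUBIC);cv2.imwrite('pics/'+fn,o)
    bot.move_linear([*p,.16],velocity=.15);print("t",readout.get_time_s())
    return p
E
python3 - <<'E'
from h import *
print("cap",tool(335,283,-.045).round(4),"dial",tool(213,286,.031).round(4))
k=dict(tcp=np.array([.44794,.34549,.1596]),R=wpose()["R"]);print("hole",atz("wrist",187,280,.018,**k).round(4))
xy,im=look([.4563,.1538],0)
cv2.imwrite('pics/look1.png',im[:,:,::-1]);print(readout.get_time_s())
E
```

```text
cap [ 0.0047 -0.0012 -0.045 ] dial [0.0215 0.0002 0.031 ]
hole [0.4544 0.3466 0.018 ]
look [([0.4599, 0.1515], [273, 116, 31, 32, 784]), ([0.5165, 0.0069], [474, 33, 33, 37, 938])]
7.2333
```

View pics/look1.png

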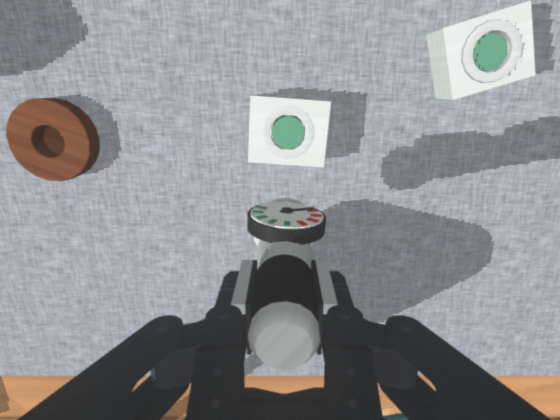

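Look 1 shows the plug at (288,132) and the dial at (286,213). The wrist camera reads about 4 mm too far along tool x for both gauge and plug, so relative aiming cancels it. The combined estimate puts the TCP at (0.4556, 0.153).

Run:
```python
from h import *
press([.4556,.1529],0,0,0,'d1.png')
```

```text
[(36.1, np.float64(1.7)), (35.8, np.float64(2.9)), (35.5, np.float64(2.4)), (35.2, np.float64(2.6)), (34.9, np.float64(2.6)), (34.6, np.float64(1.9)), (34.3, np.float64(2.6)), (34.0, np.float64(2.3)), (33.7, np.float64(1.8)), (33.4, np.float64(2.7)), (33.1, np.float64(2.6)), (32.8, np.float64(2.9)), (32.5, np.float64(4.3)), (32.2, np.float64(12.2))] held 11.5 11.6 [-2.3 -1.   9.1]
t 18.725
```

View pics/d1.png

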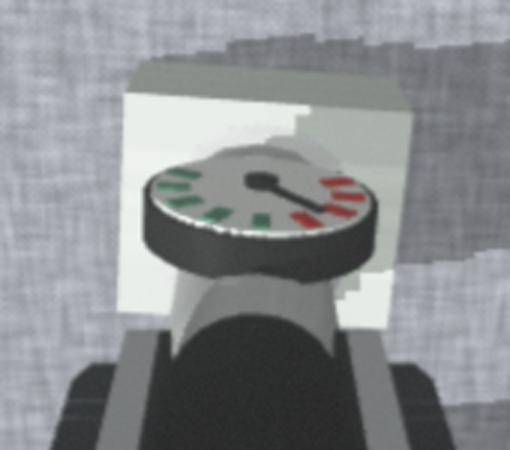

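Block 1's needle sits in the red. The spring load at collar contact was about 2.7 N, or about 3.9 mm, so block 1 is the soft one. Held at 11.5 N for more than a second. Next I return the gauge.

Run:
```python
from h import *
p=np.array([.44795,.3456])
bot.move_pose([*p,.16],q(-30))
bot.move_linear([*p,.09],velocity=.12);bot.pause(.15)
F0=readout.get_contact_force()[2];z=.0855;f=0
bot.move_linear([*p,z],velocity=.05)
while z>.0815:
    f=readout.get_contact_force()[2]-F0
    if f>2: break
    z-=.0004;bot.move_linear([*p,z],velocity=.02)
print("z",z,f)
hand.grip(0.6);bot.pause(.2)
print(readout.get_grip_width(),np.round(readout.get_contact_force(),1))
hand.grip(1.0)
bot.move_linear([*p,.20],velocity=.15)
w=imaging.get_image("wrist");s=imaging.get_image("side")
cv2.imwrite('pics/ret.png',np.hstack([w[80:300,180:400],cv2.resize(s[100:220,150:270],(220,220))])[:,:,::-1])
# second measure of block1
k=wpose()
print(readout.get_time_s())
```

```text
z 0.08310000000000002 6.248955204435454
0.601966470846342 [-0.1  0.3  1.1]
24.2
```

View pics/ret.png

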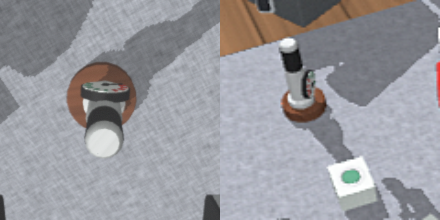

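The gauge is upright on its stand (wrist view and side view at right). Next I grasp block 1 across its 50 mm side.

Run:
```python
from h import *
print("tray",atz("top",234.3,410.9,.025).round(4))
p=[.4558,.153]
bot.move_pose([*p,.13],q(86))
bot.move_linear([*p,.005],velocity=.12);print(np.round(readout.get_contact_force(),1))
hand.grip(0.0,60);print(readout.get_grip_width(),readout.get_grip_force(),np.round(readout.get_contact_force(),1))
bot.move_linear([*p,.15],velocity=.12)
print(readout.get_grip_width(),readout.get_grip_force(),np.round(readout.get_contact_force(),1),readout.get_time_s())
```

```text
tray [ 0.488  -0.3471  0.025 ]
[-0.4  0.3  0.2]
0.5749622318078625 60.6944078207016 [-1.8 -1.1 14.1]
0.5740142431102653 62.55982160568237 [ 0.6  0.2 -4.8] 29.1
```

Run:
```python
from h import *
p=[.488,-.344]
bot.move_pose([*p,.15],q(81.7))
bot.move_linear([*p,.04],velocity=.12)
F0=readout.get_contact_force()[2];z=.012;f=0
bot.move_linear([*p,z],velocity=.08)
while z>.0075:
    f=readout.get_contact_force()[2]-F0
    if f>2: break
    z-=.0005;bot.move_linear([*p,z],velocity=.02)
print(z,f)
hand.grip(.85);print(np.round(readout.get_contact_force(),1))
bot.move_linear([*p,.20],velocity=.15)
bot.move_pose([.45,-.05,.35],q(90))
bot.move_joints([-1.345,.417,-.01,1.614,.005,1.111,-.053])
a=imaging.get_image("top");b=imaging.get_image("side")
cv2.imwrite('pics/end.png',cv2.resize(np.vstack([a[100:340,60:500],b[90:420,60:500]])[:,:,::-1],None,fx=1,fy=1))
print(readout.get_time_s())
```

```text
0.009499999999999998 9.540825476369037
[-0.6 -0.   0.3]
39.4167
```

View pics/end.png

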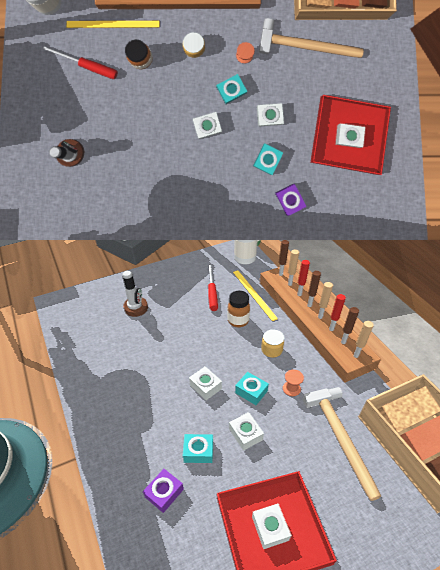

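The block lies flat in the middle of the tray, (351,135) in the upper half. The gauge is upright on its stand and everything else looks unmoved.

```bash
python3 -c "
from plant import job;print(job.finish_job())"
```

```text
the job is handed in; nothing more can be done
None
```

The soft block is the one that stood nearest the gauge (top view 207,248): its needle read red at a held push of 11.5 N, so I didn't press the other two; it now lies flat in the red tray, the gauge is upright on its stand, and the job was handed in at about 39 s.

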